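# Snap the parts case lid shut, section by section

### The job

The lid of the dark grey parts case is on, but the four rim sections of the lid still stand open. With the fingertips, press the sections down one at a time until each snaps shut: begin with the one with the white dot and go round the rim clockwise as seen from above, then take the hand away. Do not lift or shove the case, and leave the things round it where they are.

Things in the scene. Friction and masses are not known exactly. Their poses are not given: they have to be found in the camera images.
- case: dark grey plastic small-parts case with a blue press-fit lid, 110 x 150 mm (its x by its y), 56 mm high to the top of the lid, 1.5 kg, standing loose on rubber feet on the bench. Origin at the centre of its underside, z up; it may lie at any yaw. The lid has a fixed middle panel and four fixed corners, all with their top 56 mm above the bench; between the corners each side has one 27 mm wide hinged rim section, lighter blue.
- section_1 (a joint): rim section on the case's -x side, 99 mm long; it alone carries a white round dot, 16 mm across. Hinged along its inner edge on the lid's panel. 0 rad = standing open, its outer edge about 8 mm above the panel; 0.30 rad = snapped shut, its top flush with the panel. It resists with up to about 6 N of downward push near the outer edge, springs back up if let go before 0.16 rad, and past that snaps down by itself and stays shut.
- press_1 (a point): point to press on that section (dotted): on its top face, mid-length, 20 mm out from its hinge and 4 mm inside the case's side; it moves with the section (62 mm above the bench when open, 56 mm when shut).
- section_2 (a joint): rim section on the case's +y side, 59 mm long; the next one clockwise (seen from above) after the dotted one. Hinged along its inner edge on the lid's panel. 0 rad = standing open, its outer edge about 8 mm above the panel; 0.30 rad = snapped shut, its top flush with the panel. It resists with up to about 6 N of downward push near the outer edge, springs back up if let go before 0.16 rad, and past that snaps down by itself and stays shut.
- press_2 (a point): point to press on that section (second): on its top face, mid-length, 20 mm out from its hinge and 4 mm inside the case's side; it moves with the section (62 mm above the bench when open, 56 mm when shut).
- section_3 (a joint): rim section on the case's +x side, 99 mm long, opposite the dotted one. Hinged along its inner edge on the lid's panel. 0 rad = standing open, its outer edge about 8 mm above the panel; 0.30 rad = snapped shut, its top flush with the panel. It resists with up to about 6 N of downward push near the outer edge, springs back up if let go before 0.16 rad, and past that snaps down by itself and stays shut.
- press_3 (a point): point to press on that section (third): on its top face, mid-length, 20 mm out from its hinge and 4 mm inside the case's side; it moves with the section (62 mm above the bench when open, 56 mm when shut).
- section_4 (a joint): rim section on the case's -y side, 59 mm long; the last one clockwise. Hinged along its inner edge on the lid's panel. 0 rad = standing open, its outer edge about 8 mm above the panel; 0.30 rad = snapped shut, its top flush with the panel. It resists with up to about 6 N of downward push near the outer edge, springs back up if let go before 0.16 rad, and past that snaps down by itself and stays shut.
- press_4 (a point): point to press on that section (fourth): on its top face, mid-length, 20 mm out from its hinge and 4 mm inside the case's side; it moves with the section (62 mm above the bench when open, 56 mm when shut).
- case_top (a point): centre of the top of the lid's panel, 56 mm above the bench. Note on the way there: a monitor 450 mm wide stands upright left of the robot, at about x = 0.3 and y over 0.6; a hand that starts beside it must draw back towards smaller y before it swings to the case.
- screwdriver: screwdriver with red handle, 158 mm long, 21 mm high, lying near the case; to be left alone. Origin at the centre of its underside.
- armature_06: small motor armature, 10 mm across, 36 mm high, standing upright near the case; to be left alone. Origin at the centre of its underside.
- trial_block: light grey block with three brass trial weights on top, 32 x 56 x 27 mm, near the case; to be left alone. Origin at the centre of its underside.
- dish_1: small white dish of putty, 33 mm across, 12 mm high, near the case; to be left alone. Origin at the centre of its underside.

How it is judged:
By the outcome, as a careful person would: the job done as asked, in the order asked, and still so for the second after the job is handed in, with the robot touching nothing.
It also fails if it takes over 48 s, if anything falls off the work surface, if the arm or the gripper's body presses on something with over 40 N, if the wrist force passes 120 N, or if a joint passes its speed limit or range.

### The arm

A 6-joint arm with a two-finger parallel gripper is mounted at the origin on a cart in front of the work surface, level with it; the furniture and walls round the work are solid. World frame = base frame: x ahead of the robot, y to its left, z up, the work surface at z = 0. Lengths are in m, angles in degrees, forces in N, time in s.
With the tool pointing down it reaches from about 0.3 to 0.75 m from the base axis. Payload 8.5 kg.
Tool frame: the origin (TCP) lies midway between the tips of the shut fingers; the grasp point (between the pads) lies 19 mm behind it; z points along the fingers, y is the direction in which the jaws open and shut (so a half turn about z gives the same grasp; the last joint's range is limited). The gripper opens to 85 mm and grips with 20 to 120 N. Pads are 22 mm wide; open, the fingers measure 114 mm over their backs; the gripper's body (76 mm by 85 mm) begins 54 mm behind the grasp point. The pads swing forward as they close: fully open they stand 13 mm farther back than shut.
Start: joints at [-75.418, 21.807, 74.336, -0, 83.858, -12.336], TCP at [0.249, -0.49, 0.231] pointing down, gripper open.
Joint ranges: [-178.18, 178.18], [-50.72, 133.34], [12.68, 142.11], [-81.47, 261.47], [9.98, 163.14], [-165.26, 165.26]. Speed limits (degrees/s): [136.94, 136.94, 180, 180, 180, 180].

### API

Orientations are given as a 3x3 rotation matrix whose columns are the frame's x, y, z axes.
In Python, from rig import env, eyes, close_job gives the robot as it stands.
- The arm moves only by the tool jog_arm, never from a script. Its argument "deltas" is one flat list of numbers, 7 for each row, row after row: the shift along the tool's x, y, z in units of 0.75 m (1.0 is 0.75 m), then the turn, a rotation vector about the tool's x, y, z in units of 180 degrees (1.0 is 180 degrees), then the gripper command: -1 is fully open, 1 is shut, values between are in proportion. In form: [dx, dy, dz, ax, ay, az, fingers, dx, dy, dz, ax, ay, az, fingers, ...]. A call has 1 to 12 rows; each row is the pose to reach, as a shift and turn from the pose commanded when the call began, along the tool's axes at that moment, turning the shorter way round; what a row does not reach only later rows make up. A row lasts 1/12 s, in which the tool goes at most 41.7 mm and 7.16 degrees, less where a joint would pass 70% of its speed; a pose out of reach is approached as far as the arm can. A call with a number of a shift or a turn outside -1 to 1 is refused whole. A call with a gripper value outside its range is refused whole. The fingers move at their own pace and stop on an object; "grip_force" is the grip in N (left out, the last holds). Time passes only in rows, so rows that repeat a pose let the fingers close. It gives the time, the measured TCP pose, the force and the opening at its end, in the units of the state.
- env.observe(): the state, without advancing time (a new reading comes with each control period).
- eyes.get_image(name): name is "scene" or "top" or "wrist"; returns the picture (384x512x3 uint8, red, green, blue); there is no depth.
- eyes.camera_params(name): a dict with "intrinsics" (3x3 intrinsics, pixels), "R" (3x3) and "t" (3): a world point X has camera coordinates R X + t; the wrist camera has in their place "mount" (4x4, takes a point from camera to tool coordinates, whose origin is the TCP and whose axes are the flange's). Camera axes: x right, y down, z forward; pixel columns grow to the right and rows downward; lengths in m; the calibration is good to about 2 mm. A picture is of the moment at which its call begins: read the wrist's pose just before it. camera_params takes no time and is no camera call.
- close_job(): hands the job in, once; it reports no verdict.
The state is a dict: "time_s": time; "q": joint angles; "qvel": joint speeds; "joint_efforts": joint torques, N m; "position": TCP position; "tool_rot": TCP orientation; "ft_force": force on the tool from outside, world axes, zero at the start; "wrist_torque": the same for the moment, N m; "grip_width": finger opening in m.
Only numpy, scipy, OpenCV 4.12 (cv2) and the standard library are available. Lean on these libraries where they do the work, as an engineer would, in place of code of your own. Each camera call takes 0.05 s, during which the arm holds its last target.

## Working session

There is one attempt and no reset: what is moved stays moved. The work goes in short steps, Python scripts to look and compute and a tool call to move; the robot and the scene stay as the last step left them, time stands still between calls to the robot, and variables do not carry over. Pictures are saved under pics/ and viewed, and the job is handed in when it is done.

Besides the shell and the picture viewer there is one more tool, called after "Request:" by a JSON object that holds its "op" and its "data", one argument or row to a line. jog_arm: Moves the arm, as the interface text tells. Its arguments: {"type":"object","properties":{"deltas":{"type":"array"},"grip_force":{"type":"number"}},"required":["deltas"]}

```bash
mkdir -p pics; ls; python3 - <<'E'
from rig import env, eyes
import cv2
s=env.observe()
for k in s: print(k,s[k])
for n in ["scene","top","wrist"]:
    im=eyes.get_image(n); cv2.imwrite(f"pics/{n}0.png",im[:,:,::-1]); 
    print(n,eyes.camera_params(n))
E
```

```text
pics
time_s 0.0
q [-7.54190401e+01  2.18413711e+01  7.43864426e+01  1.27297593e-03
  8.38573898e+01 -1.23379893e+01]
qvel [ 0.04352161  0.10253517  0.0567643  -0.01419367 -0.09448599 -0.04103693]
joint_efforts [-8.03983203e-04 -4.48465633e+01 -2.31278801e+01 -2.11318720e-04
  4.79155642e-03  1.07329714e-05]
position [ 0.24890842 -0.49011801  0.23069827]
tool_rot [[ 8.91648993e-01  4.52727235e-01 -3.52990746e-04]
 [ 4.52727245e-01 -8.91647887e-01  1.44474767e-03]
 [ 3.39333166e-04 -1.44801633e-03 -9.99998894e-01]]
ft_force [ 1.08167895  0.56569113 -0.40891694]
wrist_torque [0.01689879 0.00095222 0.00179301]
grip_width 0.08533061484417143
scene {'intrinsics': array([[418.49062325,   0.        , 252.46266824],
       [  0.        , 418.49062325, 190.09642595],
       [  0.        ,   0.        ,   1.        ]]), 'R': array([[ 0.7465874 , -0.66516744,  0.01263051],
       [-0.2762038 , -0.32717242, -0.90369778],
       [ 0.60524269,  0.67120078, -0.42798458]]), 't': array([-0.50160112,  0.17669047,  0.63799684])}
top {'intrinsics': array([[493.40879422,   0.        , 255.22074312],
       [  0.        , 493.40879422, 192.15439138],
       [  0.        ,   0.        ,   1.        ]]), 'R': array([[-0.05270125, -0.99860912,  0.00154969],
       [-0.97223399,  0.05095488, -0.22839587],
       [ 0.22799923, -0.01354341, -0.97356711]]), 't': array([-0.11985376,  0.57355875,  0.88415713])}
wrist {'intrinsics': array([[346.2949706 ,   0.        , 260.9038092 ],
       [  0.        , 346.2949706 , 181.77631459],
       [  0.        ,   0.        ,   1.        ]]), 'mount': array([[-6.65206587e-04, -9.46863300e-01, -3.21635583e-01,
         8.26004533e-02],
       [ 9.99999760e-01, -6.92058387e-04, -3.08477656e-05,
        -2.22914212e-04],
       [-1.93381985e-04, -3.21635526e-01,  9.46863533e-01,
        -1.42375293e-01],
       [ 0.00000000e+00,  0.00000000e+00,  0.00000000e+00,
         1.00000000e+00]])}
```

View pics/top0.png

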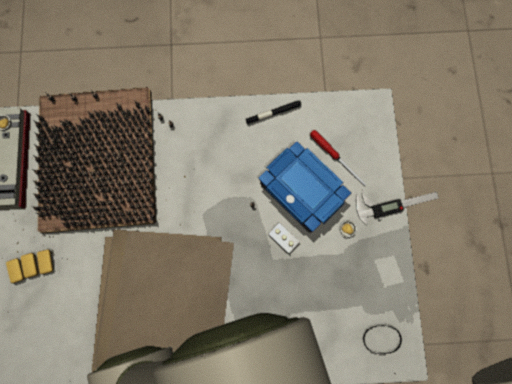

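View pics/scene0.png

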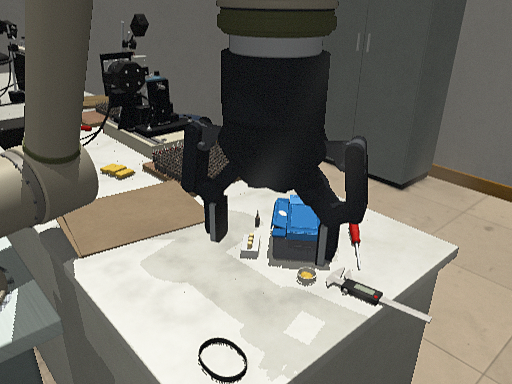

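View pics/wrist0.png

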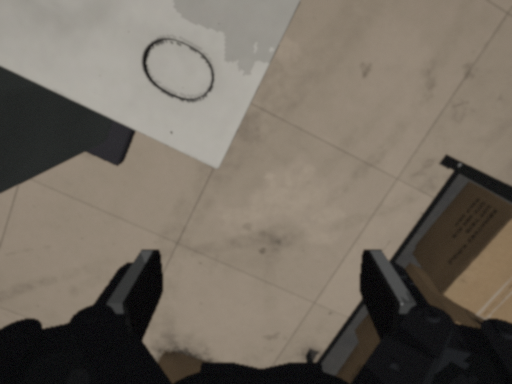

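The top view shows the case at about (305,187), with the dot at (290,199). The screwdriver is at (337,157), the block at (284,238), the dish at (348,229) and the armature at about (254,205).

```bash
cat > h.py <<'E'
import numpy as np, cv2
from rig import env, eyes
def ray(cam,px,z):
    K=np.array(cam["intrinsics"]);R=np.array(cam["R"]);t=np.array(cam["t"])
    d=R.T@np.linalg.inv(K)@np.array([px[0],px[1],1.]);o=-R.T@t
    return o+d*(z-o[2])/d[2]
def proj(cam,X):
    p=np.array(cam["intrinsics"])@(np.array(cam["R"])@np.array(X)+np.array(cam["t"]));return p[:2]/p[2]
E
python3 - <<'E'
from h import *
c=eyes.camera_params("top")
im=cv2.imread("pics/top0.png")
cv2.imwrite("pics/top0z.png",cv2.resize(im[110:270,230:410],None,fx=4,fy=3.75,interpolation=cv2.INTER_CUBIC)[:600,:800])
hsv=cv2.cvtColor(im,cv2.COLOR_BGR2HSV)
m=cv2.inRange(hsv,(95,100,60),(125,255,255))
n,l,st,ce=cv2.connectedComponentsWithStats(m)
i=1+np.argmax(st[1:,4]);print(st[i],ce[i])
cnt=max(cv2.findContours((l==i).astype(np.uint8),0,2)[0],key=cv2.contourArea)
P=np.array([ray(c,p[0],.06)[:2] for p in cnt],np.float32)
r=cv2.minAreaRect(P*1000);print(r);print(cv2.boxPoints(r))
w=((im.min(2)>170)&(cv2.morphologyEx(cv2.fillPoly(np.zeros_like(m),[cnt],255),cv2.MORPH_ERODE,np.ones((3,3)))>0))
ys,xs=np.nonzero(w);print(len(xs),xs.mean(),ys.mean(),ray(c,(xs.mean(),ys.mean()),.061))
for nm,px,z in [("arm",(254,206),0.02),("block",(284,238),.02),("dish",(348,229),.01),("handle",(323,143),.015),("tip",(364,185),.01)]: print(nm,ray(c,px,z))
E
```

```text
[ 259  142   92   89 4336] [304.62315498 185.6275369 ]
((576.9810180664062, -245.24607849121094), (155.39312744140625, 117.15143585205078), 41.32777404785156)
[[ 479.95386 -252.56714]
 [ 557.31665 -340.54132]
 [ 674.0082  -237.92502]
 [ 596.6454  -149.95084]]
38 289.8157894736842 198.6315789473684 [ 0.5514167 -0.2159682  0.061    ]
arm [ 0.5489358  -0.14650226  0.02      ]
block [ 0.48124363 -0.2024612   0.02      ]
dish [ 0.4939887  -0.33278476  0.01      ]
handle [ 0.67615595 -0.29705793  0.015     ]
tip [ 0.58307251 -0.37429283  0.01      ]
```

View pics/top0z.png

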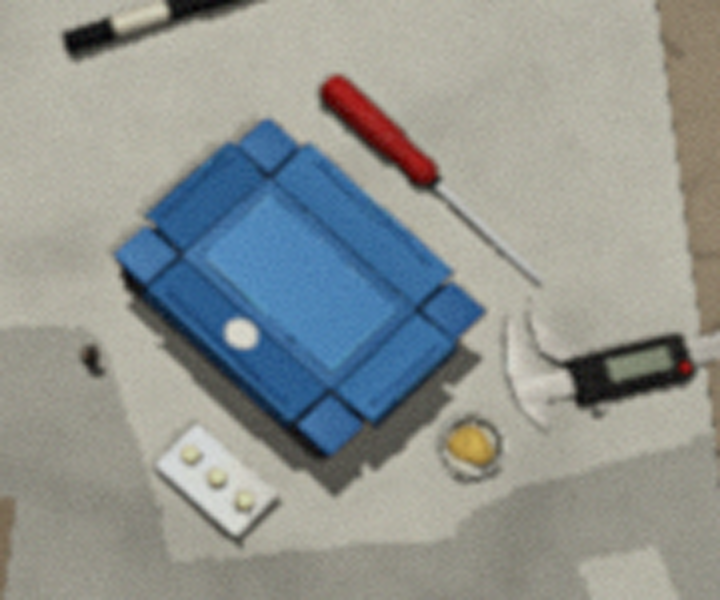

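```bash
python3 - <<'E'
from h import *
c=eyes.camera_params("top")
Z=np.array([(267,119),(116,258),(325,457),(486,312)],float)
P=np.array([ray(c,(230+x/4-.375,110+y/3.75-.37),.056)[:2] for x,y in Z]);print(P)
print(P.mean(0),[np.linalg.norm(P[i]-P[(i+1)%4]) for i in range(4)])
d=P[0]+P[1]-P[2]-P[3]; e=P[0]+P[3]-P[1]-P[2]
# +y: corners? 0(top),1(left) are upper-left side
for v in (d,e): print(np.degrees(np.arctan2(v[1],v[0])))
# inner panel corners
Z=np.array([(270,180),(180,255),(333,385),(418,310)],float)
P=np.array([ray(c,(230+x/4-.375,110+y/3.75-.37),.056)[:2] for x,y in Z]);print(P.mean(0),[np.linalg.norm(P[i]-P[(i+1)%4]) for i in range(4)])
E
```

```text
[[ 0.66865851 -0.23751907]
 [ 0.59618437 -0.15808319]
 [ 0.48615386 -0.25220582]
 [ 0.55779391 -0.33649393]]
[ 0.57719766 -0.2460755 ] [np.float64(0.10752934344212325), np.float64(0.14479565981558648), np.float64(0.11061998700886914), np.float64(0.14861689374031942)]
41.158629818960854
-48.64491210407176
[ 0.57867817 -0.24714706] [np.float64(0.0608406161669809), np.float64(0.10073265997083872), np.float64(0.05811987532013166), np.float64(0.09988935640847904)]
```

Request:
{"op": "jog_arm", "data": {
  "deltas": [0.472,-0.076,0.041,0,0,-0.08,1,0.472,-0.076,0.041,0,0,-0.08,1,0.472,-0.076,0.041,0,0,-0.08,1,0.472,-0.076,0.041,0,0,-0.08,1,0.472,-0.076,0.041,0,0,-0.08,1,0.472,-0.076,0.041,0,0,-0.08,1,0.472,-0.076,0.041,0,0,-0.08,1,0.472,-0.076,0.041,0,0,-0.08,1,0.472,-0.076,0.041,0,0,-0.08,1,0.472,-0.076,0.041,0,0,-0.08,1,0.472,-0.076,0.041,0,0,-0.08,1,0.472,-0.076,0.041,0,0,-0.08,1]
}}

```text
time_s: 1.15
position: [0.5384, -0.2795, 0.2003]
tool_rot: [[0.751, 0.66, -0.001], [0.66, -0.751, 0.0], [-0.0, -0.001, -1.0]]
ft_force: [0.3, 0.2, 0.0]
grip_width: 0.0001
```

```bash
python3 - <<'E'
from h import *
s=env.observe();print(s["time_s"],s["position"],s["tool_rot"],s["ft_force"],s["grip_width"],s["qvel"])
np.savez("w1.npz",p=s["position"],R=s["tool_rot"])
cv2.imwrite("pics/wrist1.png",eyes.get_image("wrist")[:,:,::-1])
E
```

```text
1.15 [ 0.53843405 -0.27953966  0.20033082] [[ 7.51075468e-01  6.60216012e-01 -6.77387018e-04]
 [ 6.60216234e-01 -7.51075563e-01  1.53431603e-04]
 [-4.07470835e-04 -5.62460618e-04 -9.99999759e-01]] [0.3017011  0.22700009 0.0218126 ] 0.00011449528760355711 [-1.35463658 -0.64513669  0.23620361  0.06189811  0.01337601  0.14932735]
```

View pics/wrist1.png

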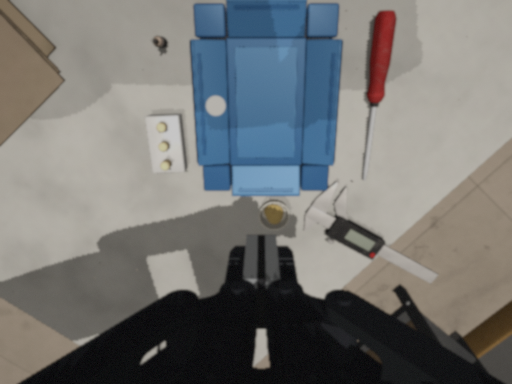

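The wrist view is square to the case: lid corners at about (194,3), (339,4), (329,190) and (204,191), dot at (216,105).

```bash
python3 - <<'E'
from h import *
f=np.load("w1.npz");p,R=f["p"],f["R"]
w=eyes.camera_params("wrist");M=np.array(w["mount"])
Rc=R@M[:3,:3]; o=R@M[:3,3]+p
c=dict(intrinsics=w["intrinsics"],R=Rc.T,t=-Rc.T@o)
P=np.array([ray(c,q,.056)[:2] for q in [(194,3.5),(339,3.5),(329,190.5),(204,190.5)]])
C=P.mean(0);print(P,C,[np.linalg.norm(P[i]-P[(i+1)%4]) for i in range(4)])
v=P[0]+P[1]-P[2]-P[3];ey=v/np.linalg.norm(v);ex=np.array([ey[1],-ey[0]]);print(np.degrees(np.arctan2(ey[1],ey[0])))
d=ray(c,(215.5,105.5),.06)[:2]-C;print("dot",d@ex,d@ey)
for q in [(-.051,0),(0,.071),(.051,0),(0,-.071)]:
    X=C+q[0]*ex+q[1]*ey; print(X,"tool-units", R.T@(np.append(X,.07)-p)/.75)
E
```

```text
[[ 0.59953383 -0.15918086]
 [ 0.67071039 -0.24026685]
 [ 0.56058896 -0.33952926]
 [ 0.48785051 -0.25668254]] [ 0.57967092 -0.24891488] [np.float64(0.10789365465918296), np.float64(0.14825571615089866), np.float64(0.11024727136689119), np.float64(0.1482556619894483)]
41.57639189607157
dot -0.04096646314331762 0.000201931233207951
[ 0.5458264  -0.21076323] tool-units [ 0.06801685 -0.06226992  0.17378177]
[ 0.63278401 -0.201798  ] tool-units [0.16299113 0.00529973 0.17370507]
[ 0.61351544 -0.28706653] tool-units [0.06863405 0.07372866 0.17370503]
[ 0.52655784 -0.29603176] tool-units [-0.02634024  0.00615901  0.17378173]
```

Request:
{"op": "jog_arm", "data": {
  "deltas": [0.068,-0.065,0.12,0,0,0,1,0.068,-0.065,0.153,0,0,0,1,0.068,-0.065,0.153,0,0,0,1,0.068,-0.065,0.153,0,0,0,1,0.068,-0.065,0.16,0,0,0,1,0.068,-0.065,0.167,0,0,0,1,0.068,-0.065,0.173,0,0,0,1,0.068,-0.065,0.179,0,0,0,1,0.068,-0.065,0.184,0,0,0,1,0.068,-0.065,0.189,0,0,0,1,0.068,-0.065,0.189,0,0,0,1]
}}

```text
time_s: 2.12
position: [0.5448, -0.2094, 0.0588]
tool_rot: [[0.751, 0.66, 0.0], [0.66, -0.751, -0.0], [-0.0, 0.0, -1.0]]
ft_force: [0.7, 0.4, -0.5]
grip_width: -0.0001
```

```bash
python3 - <<'E'
from h import *
cv2.imwrite("pics/wrist2.png",eyes.get_image("wrist")[:,:,::-1])
cv2.imwrite("pics/scene2.png",eyes.get_image("scene")[:,:,::-1])
s=env.observe();print(s["time_s"],s["position"],s["ft_force"])
E
```

```text
2.2167 [ 0.5451133  -0.20946339  0.05910434] [-0.03265128  0.11690133  0.42935235]
```

View pics/wrist2.png

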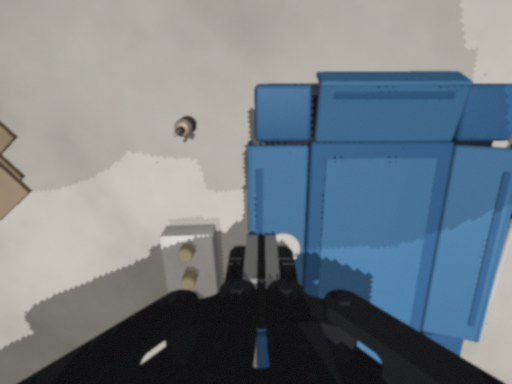

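View pics/scene2.png

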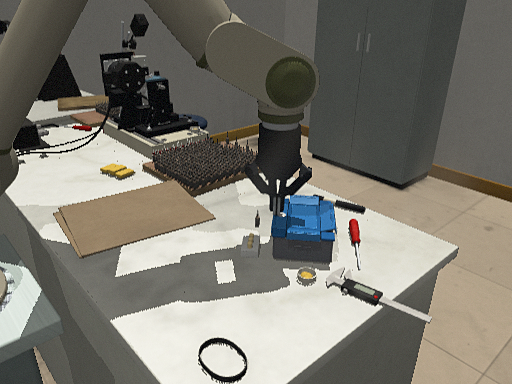

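Request:
{"op": "jog_arm", "data": {
  "deltas": [0,0,-0.053,0,0,0,1,0.05,0.034,-0.07,0,0,0,1,0.095,0.068,-0.053,0,0,0,1,0.095,0.068,-0.053,0,0,0,1,0.095,0.068,-0.053,0,0,0,1]
}}

```text
time_s: 2.63
position: [0.6335, -0.1998, 0.0975]
tool_rot: [[0.75, 0.661, -0.0], [0.661, -0.75, 0.0], [0.0, -0.0, -1.0]]
ft_force: [0.3, -0.7, -0.6]
grip_width: 0.0001
```

```bash
python3 - <<'E'
from h import *
cv2.imwrite("pics/wrist3.png",eyes.get_image("wrist")[:,:,::-1])
im=eyes.get_image("scene")[:,:,::-1]
cv2.imwrite("pics/scene3.png",cv2.resize(im[170:290,230:380],None,fx=5,fy=5,interpolation=cv2.INTER_CUBIC))
s=env.observe();print(s["time_s"],s["position"],s["ft_force"])
E
```

```text
2.7333 [ 0.63150983 -0.20027943  0.09824444] [-0.96603502  0.34924292  0.00760603]
```

View pics/wrist3.png

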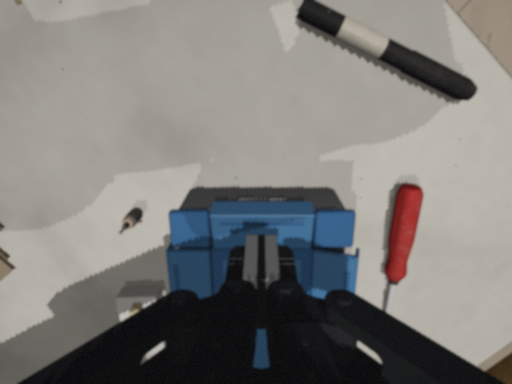

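View pics/scene3.png

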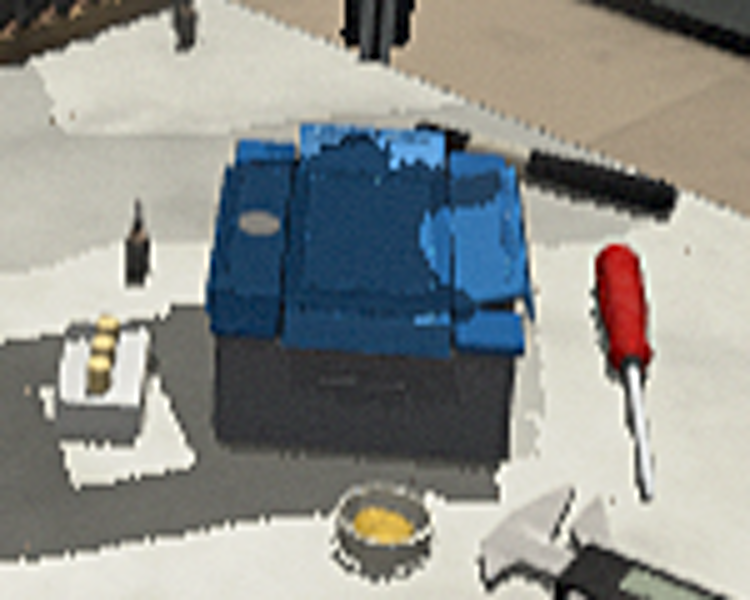

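Section 1 is shut (its top is level with the corners in the scene view) and the case has not moved. Pressing section 2 now.

Request:
{"op": "jog_arm", "data": {
  "deltas": [0,0,0.02,0,0,0,1,0,0,0.03,0,0,0,1,0,0,0.037,0,0,0,1,0,0,0.043,0,0,0,1,0,0,0.048,0,0,0,1,0,0,0.053,0,0,0,1,0,0,0.053,0,0,0,1]
}}

```text
time_s: 3.32
position: [0.632, -0.2002, 0.0586]
tool_rot: [[0.751, 0.66, -0.0], [0.66, -0.751, 0.0], [-0.0, -0.0, -1.0]]
ft_force: [-1.8, -0.4, 0.9]
grip_width: -0.0001
```

Request:
{"op": "jog_arm", "data": {
  "deltas": [0,0,-0.053,0,0,0,1,-0.05,0.034,-0.07,0,0,0,1,-0.095,0.068,-0.053,0,0,0,1,-0.095,0.068,-0.053,0,0,0,1,-0.095,0.068,-0.053,0,0,0,1]
}}

```text
time_s: 3.73
position: [0.611, -0.2882, 0.0978]
tool_rot: [[0.754, 0.657, -0.001], [0.657, -0.754, 0.0], [-0.001, -0.001, -1.0]]
ft_force: [-0.5, 0.6, 0.3]
grip_width: -0.0002
```

```bash
python3 - <<'E'
from h import *
cv2.imwrite("pics/wrist4.png",eyes.get_image("wrist")[:,:,::-1])
im=eyes.get_image("scene")[:,:,::-1]
cv2.imwrite("pics/scene4.png",cv2.resize(im[170:290,230:380],None,fx=5,fy=5,interpolation=cv2.INTER_CUBIC))
s=env.observe();print(s["time_s"],s["position"],s["ft_force"])
E
```

```text
3.8333 [ 0.61213167 -0.28512419  0.09829215] [-0.06122882  0.36885774 -0.73793878]
```

View pics/wrist4.png

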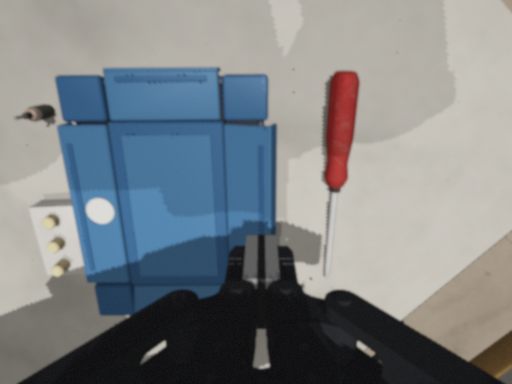

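View pics/scene4.png

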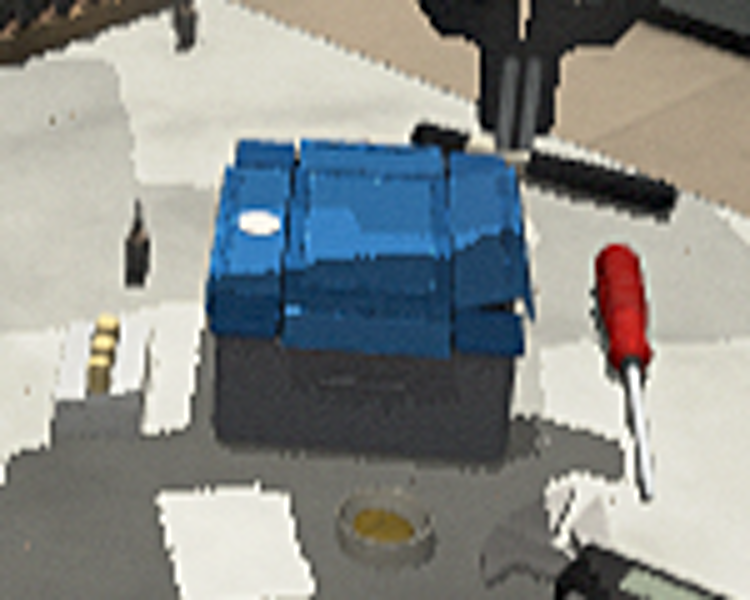

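Section 2 now sits level with its corners in the scene view (rear edge at y≈140, was 123). Section 3 is next.

Request:
{"op": "jog_arm", "data": {
  "deltas": [0,0,0.02,0,0,0,1,0,0,0.03,0,0,0,1,0,0,0.037,0,0,0,1,0,0,0.043,0,0,0,1,0,0,0.048,0,0,0,1,0,0,0.053,0,0,0,1,0,0,0.053,0,0,0,1]
}}

```text
time_s: 4.42
position: [0.6123, -0.2854, 0.0585]
tool_rot: [[0.751, 0.66, -0.0], [0.66, -0.751, 0.0], [-0.0, -0.0, -1.0]]
ft_force: [-0.3, -0.7, 0.7]
grip_width: 0.0001
```

Request:
{"op": "jog_arm", "data": {
  "deltas": [0,0,-0.053,0,0,0,1,-0.05,-0.034,-0.07,0,0,0,1,-0.095,-0.067,-0.053,0,0,0,1,-0.095,-0.067,-0.053,0,0,0,1,-0.095,-0.067,-0.053,0,0,0,1]
}}

```text
time_s: 4.83
position: [0.5232, -0.2948, 0.0984]
tool_rot: [[0.752, 0.659, -0.002], [0.659, -0.752, 0.002], [-0.001, -0.003, -1.0]]
ft_force: [0.7, -0.4, 0.4]
grip_width: -0.0001
```

```bash
python3 - <<'E'
from h import *
cv2.imwrite("pics/wrist5.png",eyes.get_image("wrist")[:,:,::-1])
im=eyes.get_image("scene")[:,:,::-1]
cv2.imwrite("pics/scene5.png",cv2.resize(im[170:290,230:380],None,fx=5,fy=5,interpolation=cv2.INTER_CUBIC))
s=env.observe();print(s["time_s"],s["position"],s["ft_force"])
E
```

```text
4.9333 [ 0.52620479 -0.29527602  0.09900094] [ 0.80382826 -0.69584342  0.19567866]
```

View pics/wrist5.png

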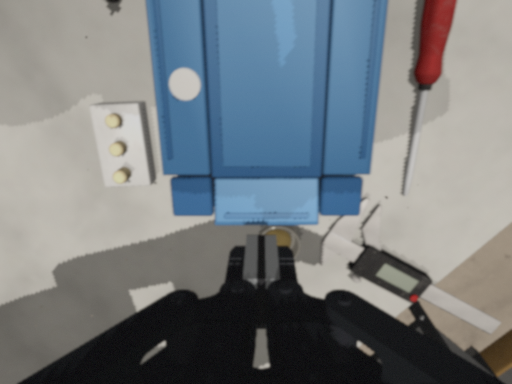

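View pics/scene5.png

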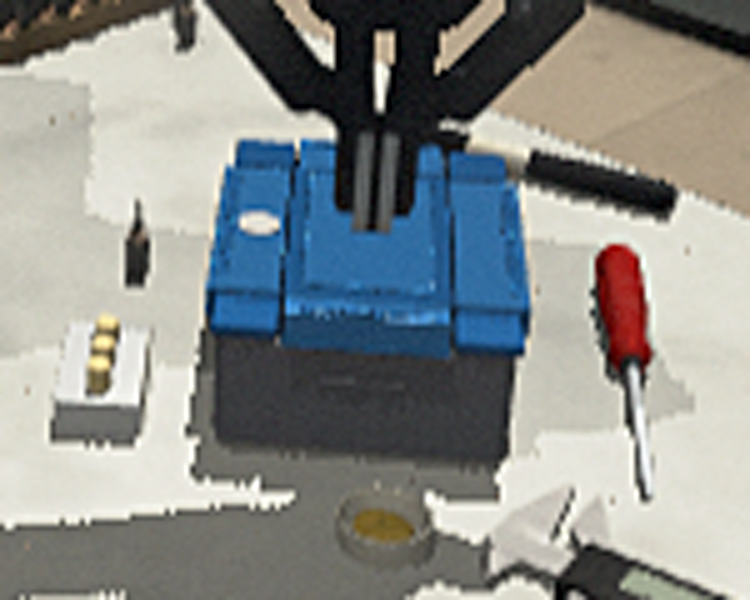

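Section 3 is flush. For section 4 I'll shift 3 mm inward, because the view puts its edge close under the fingertip centre.

Request:
{"op": "jog_arm", "data": {
  "deltas": [0.004,0,0.02,0,0,0,1,0.004,0,0.03,0,0,0,1,0.004,0,0.037,0,0,0,1,0.004,0,0.043,0,0,0,1,0.004,0,0.048,0,0,0,1,0.004,0,0.054,0,0,0,1,0.004,0,0.054,0,0,0,1]
}}

```text
time_s: 5.52
position: [0.5278, -0.2929, 0.0576]
tool_rot: [[0.751, 0.66, -0.0], [0.66, -0.751, 0.0], [-0.0, -0.001, -1.0]]
ft_force: [-0.8, 0.5, -0.5]
grip_width: 0.0003
```

Request:
{"op": "jog_arm", "data": {
  "deltas": [0,0,-0.055,0,0,0,1,0,0,-0.11,0,0,0,1,-0.05,0,-0.15,0,0,0,1,-0.07,0,-0.19,0,0,0,1,-0.07,0,-0.19,0,0,0,1,-0.07,0,-0.19,0,0,0,1]
}}

```text
time_s: 6.02
position: [0.4884, -0.3287, 0.2026]
tool_rot: [[0.752, 0.659, 0.003], [0.659, -0.752, -0.003], [0.0, 0.004, -1.0]]
ft_force: [-0.8, 1.6, -0.5]
grip_width: 0.0002
```

```bash
python3 - <<'E'
from h import *
cv2.imwrite("pics/wrist6.png",eyes.get_image("wrist")[:,:,::-1])
im=eyes.get_image("scene")[:,:,::-1]
cv2.imwrite("pics/scene6.png",cv2.resize(im[170:290,230:380],None,fx=5,fy=5,interpolation=cv2.INTER_CUBIC))
s=env.observe();print(s["time_s"],s["position"],s["ft_force"])
E
```

```text
6.1167 [ 0.48841101 -0.32714223  0.19983955] [-0.10338239  0.01953655 -0.18922024]
```

View pics/wrist6.png

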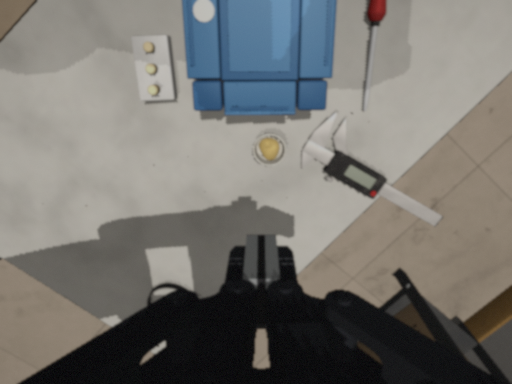

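View pics/scene6.png

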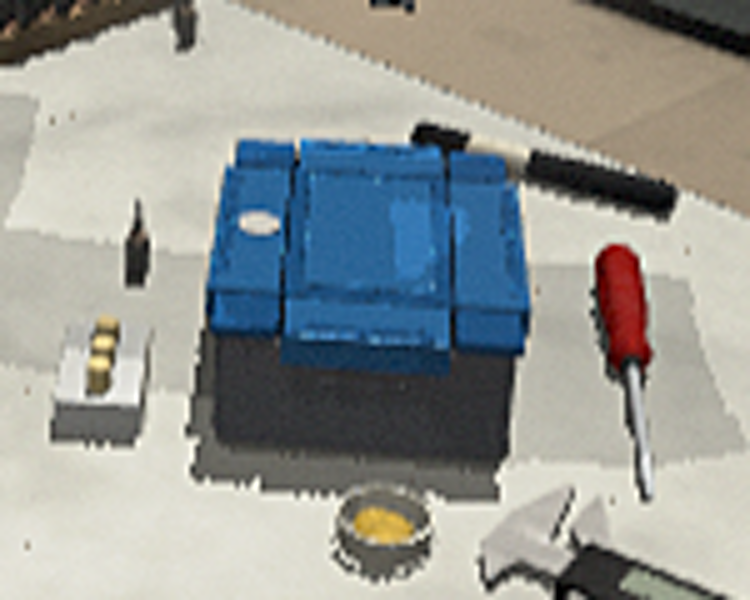

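```bash
python3 - <<'E'
from h import *
im=eyes.get_image("top")[:,:,::-1]
cv2.imwrite("pics/top6.png",cv2.resize(im[110:270,230:410],None,fx=4,fy=3.75,interpolation=cv2.INTER_CUBIC))
E
```

```text
(no output)
```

View pics/top6.png

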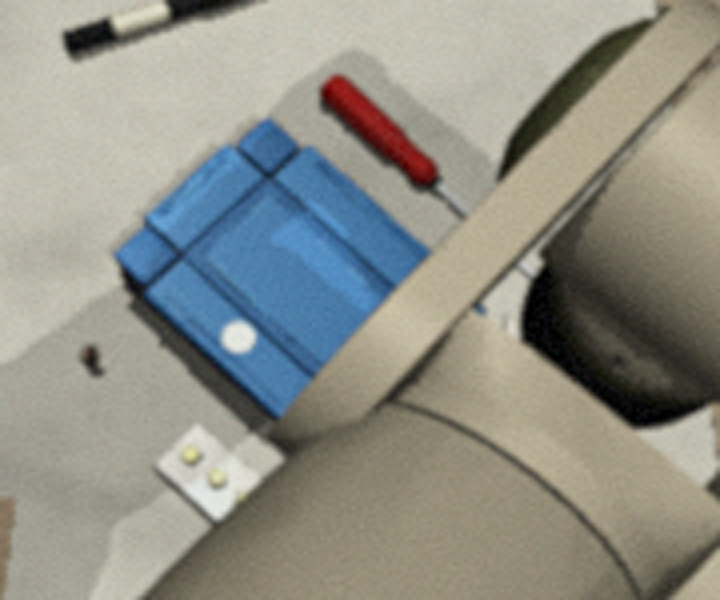

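The top view shows the lid corners at the same pixels as at the start, (267,119) and (116,258). The block, armature and screwdriver have not moved either; the arm hides the dish here, but it shows unmoved in the scene view.

```bash
python3 -c "
from rig import close_job
print(close_job())"
```

```text
the job is handed in; nothing more can be done
None
```

I pressed the four rim sections shut with the closed fingertips, starting at the dotted one and going clockwise (1, 2, 3, 4). I then took the hand up to about 0.20 m and handed the job in at about 6.2 s.

- **Sections:** in the last scene and wrist pictures all four lie level with the panel and corners. I judged this by eye from the pictures. The force reading was near zero with the fingertip 2 to 3 mm above the shut height at the end of each press, which fits a section that has snapped down.
- **Case and neighbours:** the two lid corners not hidden by the arm in the last top view had not moved. The armature, block, screwdriver and dish looked unmoved, the dish being checked in the scene view only.
- **Disagreements:** the top and wrist cameras put the case centre about 3 mm apart, so I used the mean. For section 4 the wrist view put the edge closer under the fingertip than expected, so I pressed 3 mm further in.

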